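Seat a stiff canister lid square by pressing round its rim

ROBOT

A 6-joint arm with a two-finger parallel gripper is mounted at the origin on a cart in front of the work surface, level with it; the furniture and walls round the work are solid. World frame = base frame: x ahead of the robot, y to its left, z up, the work surface at z = 0. Lengths are in mm, angles in rad, forces in N, time in s.
With the tool pointing down it reaches from about 275 to 1000 mm from the base axis. Payload 8.4 kg.
Tool frame: the origin (TCP) lies at the very end of the fingers, on their centre line; the grasp point (between the pads) lies 19 mm behind it; z points along the fingers, y is the line along which they close (so a half turn about z gives the same grasp; the last joint's range is limited). The gripper opens to 85 mm and grips with 20 to 120 N. Pads are 22 mm wide; open, the fingers measure 114 mm over their backs; the gripper's body (76 mm by 85 mm) begins 54 mm behind the grasp point. The pads swing forward as they close: fully open they stand 13 mm farther back than shut.
Start: joints at [-1.342, 0.353, 1.633, -0, 1.155, -0.002], TCP at [142.971, -608.43, 231.281] pointing down, gripper open.
Joint ranges: [-2.63, 2.63], [-0.92, 2.1], [0.06, 2.66], [-1.3, 4.44], [0, 2.69], [-3.02, 3.02]. Speed limits (rad/s): [2.22, 2.22, 2.79, 3.14, 3.14, 3.14].

INTERFACE

Orientations are given as [roll, pitch, yaw] about the fixed x, y, z axes, in that order (R = Rz(yaw) Ry(pitch) Rx(roll)).
In Python, from rig import r, vision gives the robot as it stands. The module is installed in compiled form; this text tells all that it offers.
- The arm moves only by the tool play_rows, never from a script. Its argument "steps" is a list of rows, each an object with "delta_pos": the shift along the tool's x, y, z in cm, a list of three; "yaw": the turn about the tool's z in rad; "jaw": the opening in per cent of the stroke, from 0 (shut) to 100 (fully open). A call has exactly 8 rows; each row is the pose to reach, as a shift and turn from the pose commanded when the call began, along the tool's axes at that moment; what a row does not reach only later rows make up. A row lasts 1/10 s, in which the tool goes at most 50 mm and 8.59 degrees, less where a joint would pass 70% of its speed; a pose out of reach is approached as far as the arm can. A call with a gripper value outside its range is refused whole. The fingers move at their own pace and stop on an object; "grip_force" is the grip in N (left out, the last holds). Time passes only in rows, so rows that repeat a pose let the fingers close, or fill a call up. It gives the time, the measured TCP pose, the force, the opening and the grip force at its end, in the units of the state.
- r.sense(): the state, without advancing time (a new reading comes with each control period).
- vision.grab_frame(name): name is "side" or "top"; returns (picture, depth): 400x640x3 uint8, red, green, blue; 400x640 float32, mm along the optical axis (not along the pixel's ray), 0 where there is no reading.
- vision.calibration(name): a dict with "mtx" (3x3 intrinsics, pixels), "k1" (the pictures are not rectified: a ray, as slopes to the right and down, at radius r is drawn at 1 + k1 r^2 times it, then the intrinsics apply), "extrinsics" (4x4, takes a point from camera to world coordinates). Camera axes: x right, y down, z forward; pixel columns grow to the right and rows downward; lengths in mm; the calibration is good to about 2 mm. A picture is of the moment at which its call begins. calibration takes no time and is no camera call.
- r.sign_off(): hands the job in; it is judged then, once.
Trained networks look in the newest picture that a camera, given by its name, has taken for a name from the list of things; names that differ only in an ending like _2 or _b are one class to them, and where a whole thing is asked for, a point or a joint stands for the part that bears it (a point fixed in the world has none). Each returns a list of dicts, best first, with "conf" (0 to 1); they miss things now and then, are a little off and sometimes report something else, mostly with a low value. They report only what shows in the picture. A call takes as long as a camera call. They do not tell look-alikes from the thing itself.
- vision.cut_out(camera, thing): "region" (400x640 bool, what is visible of it) and "uv" ([column, row] in pixels, amid what is visible of it).
- vision.landmark_of(camera, thing): "uv" ([column, row] in pixels: a listed point, or the origin of a listed thing).
The state is a dict: "clock": time; "qpos": joint angles; "qvel": joint speeds; "joint_efforts": joint torques, N m; "eef_pos": TCP position; "tcp_rot": TCP orientation; "contact_force": force on the tool from outside, world axes, zero at the start; "wrist_torque": the same for the moment, N m; "opening": opening from 0.0 (shut) to 1.0 (fully open); "grasp_force": force on a finger pad.
Only numpy, scipy, OpenCV 4.12 (cv2) and the standard library are available. Lean on these libraries where they do the work, as an engineer would, in place of code of your own. Each camera call takes 0.05 s, during which the arm holds its last target. There are 200 camera calls.

TASK

Close the biscuit canister: set the lid in its mouth and let go of it, then press it down a few millimetres at a time, alternately over the three catches (marked by brass tabs outside the rim), until its flange lies flat on the rim all round. Keep it square, never leaning more than 6 degrees in the mouth, and never load the canister with more than 30 N, lid included; all three catches at once are too stiff for that, so it cannot be pushed home at its middle. Leave the masking tape, the bench scraper and the star-shaped cutter where they are.

Things in the scene. Friction and masses are not known exactly. Their poses are not given: they have to be found in the camera images.
- canister: Blue stoneware canister, fixed to the worktop on a black screw foot that lifts it 0 to 8 mm: 140 mm outside diameter, 85 mm high, bore 120 mm, flat rim 10 mm wide. Origin: centre of its underside, z up. Inside, 48 mm from the axis, three steel friction catches: a along the canister's x axis, b and c 120 and 240 degrees anticlockwise from above; a brass tab outside the rim, 7 mm proud, marks each.
- mouth (a point): Centre of the canister's mouth, at rim height (85 mm above the canister's origin); z up.
- over_a (a point): Point at rim height straight above catch a (48 mm from the axis). Press on the lid's top here to push catch a down; with the lid fully seated its top stands 6 mm above this point.
- over_b (a point): The same for catch b.
- over_c (a point): The same for catch c.
- catch_a (a joint): How far catch a (12 mm thick post) is pushed down, in m. At 0 its top is 3 mm below the rim; starts at 0 to 0.003; 0.012 with the lid seated; at most 0.015. No spring: it stays where pushed. It yields at 11 N (all three at once: 33 N), up to 17 N where the plug also rubs in the bore. The plug rests on the catches: 1 mm more on one of them leans the lid about 0.014 rad.
- catch_b (a joint): The same for catch b.
- catch_c (a joint): The same for catch c.
- lid: Loose round lid, 0.25 kg, lying upright on the worktop: black plug 116 mm diameter, 15 mm high, foot chamfered 3 mm (2 mm play in the bore); wooden flange 134 mm diameter, 6 mm thick, its top 21 mm above the underside; dark bar handle on it 40 mm long along the lid's x, 20 mm wide, 28 mm high (z 21 to 49 mm). Origin: centre of the plug's underside, z up. May be set in turned any way about z.
- lid_seat (a point): Centre of the underside of the lid's flange, 15 mm above the lid's origin; lies at the point 'mouth' when the lid is fully seated.
- tape: Bystander: roll of beige masking tape lying flat, 96 mm diameter, 25 mm high, behind the work; origin centre of its underside.
- scraper: Bystander: bench scraper, steel blade with a brown wooden handle, 101 x 166 x 26 mm, lying behind the work; origin centre of its underside.
- star_cutter: Bystander: star-shaped sheet-metal biscuit cutter, 53 x 59 mm, 23 mm high, behind the work; origin centre of its underside.
There are look-alikes about, which are no part of the job. What is shaped like the lid but turquoise is not meant.

How it is judged (in metres and radians):
On the way:
1. the lid rests in the mouth on the catches, let go, not yet pressed home (horizontal distance between lid_seat and mouth below 0.005 m and z of lid_seat in the frame of mouth between 0.006 and 0.0145 m and angle between lid's own z axis and vertical below 0.087 rad and contact force between the fingers and lid below 0.1 N and contact force between lid and canister above 0.5 N), for 0.1 s.
At the end, for the whole second after the job is handed in: The lid is at rest in the canister's mouth, centred within 4 mm, its flange on the rim: the centre of the flange's underside less than 1.5 mm above rim height and the lid level within 0.02 rad (1.1 degrees) (z of lid_seat in the frame of mouth below 0.0015 m and angle between lid's own z axis and vertical below 0.02 rad and horizontal distance between lid_seat and mouth below 0.004 m and linear speed of lid below 0.01 m/s); the robot touches nothing.
It fails at once if the lid leans more than 0.105 rad (6 degrees) in the mouth (horizontal distance between lid_seat and mouth below 0.02 m and z of lid_seat in the frame of mouth below 0.0145 m and angle between lid's own z axis and vertical above 0.105 rad).
It fails at once if the lid is pressed into the canister with more than 30 N (its weight included) (contact force between lid and canister above 30 N).
It fails at once if the masking tape is moved more than 30 mm (distance of tape from where it was at the start of the episode above 0.03 m).
It fails at once if the bench scraper is moved more than 30 mm (distance of scraper from where it was at the start of the episode above 0.03 m).
It fails at once if the star-shaped cutter is moved more than 30 mm (distance of star_cutter from where it was at the start of the episode above 0.03 m).
It also fails if it takes over 72 s, if anything falls off the work surface, if the arm or the gripper's body presses on something with over 40 N, if the wrist force passes 120 N, or if a joint passes its speed limit or range.

## Working session

There is one attempt and no reset: what is moved stays moved. The work goes in short steps, Python scripts to look and compute and a tool call to move; the robot and the scene stay as the last step left them, time stands still between calls to the robot, and variables do not carry over. Pictures are saved under pics/ and viewed, at most 10 in all, crops included, and the job is handed in when it is done.

Besides the shell and the picture viewer there is one more tool, called after ">>>" by a JSON object that holds its "method" and its "body". play_rows: Moves the arm, as the interface text tells. Its arguments: {"type":"object","properties":{"steps":{"type":"array"},"grip_force":{"type":"number"}},"required":["steps"]}

```bash
mkdir -p pics
cat > h.py <<'E'
import numpy as np, cv2
from rig import r, vision
def cal(n):
    c=vision.calibration(n); return np.array(c["mtx"]),c["k1"],np.array(c["extrinsics"])
def world(n,uv,d):
    K,k1,E=cal(n); uv=np.atleast_2d(uv).astype(float); d=np.atleast_1d(d)
    x=np.c_[(uv[:,0]-K[0,2])/K[0,0],(uv[:,1]-K[1,2])/K[1,1]]; u=x.copy()
    for _ in range(20): u=x/(1+k1*(u**2).sum(1,keepdims=True))
    p=np.c_[u,np.ones(len(u))]*d[:,None]
    return p@E[:3,:3].T+E[:3,3]
def cloud(n,depth):
    v,u=np.mgrid[:400,:640]; return world(n,np.c_[u.ravel(),v.ravel()],depth.ravel()).reshape(400,640,3)
E
python3 - <<'E'
from h import *
out={}
for n in("top","side"):
    p,d=vision.grab_frame(n); np.savez(f"{n}0.npz",p=p,d=d); cv2.imwrite(f"pics/{n}0.png",p[:,:,::-1])
    for t in("lid","canister"):
        for o in vision.cut_out(n,t)[:3]: print(n,t,o["conf"],o["uv"])
    for t in("mouth","over_a","over_b","over_c","lid","lid_seat"):
        print(n,t,[(o["conf"],o["uv"]) for o in vision.landmark_of(n,t)[:3]])
    print(vision.calibration(n))
print(r.sense())
E
```

```text
top lid 0.85 [314.6, 260.8]
top lid 0.8 [378.3, 215.8]
top canister 0.75 [263.7, 191.9]
top mouth [(0.7, [268.2, 188.9]), (0.32, [274.2, 206.4])]
top over_a [(0.95, [277.2, 173.3]), (0.9, [269.8, 207.2]), (0.62, [247.4, 188.0])]
top over_b [(0.95, [277.2, 173.3]), (0.9, [269.8, 207.2]), (0.62, [247.4, 188.0])]
top over_c [(0.95, [277.2, 173.3]), (0.9, [269.8, 207.2]), (0.62, [247.4, 188.0])]
top lid [(0.78, [377.4, 217.6])]
top lid_seat [(0.98, [308.1, 259.5]), (0.21, [247.1, 185.3])]
{'mtx': array([[471.7269899 ,   0.        , 324.44307252],
       [  0.        , 471.7269899 , 199.09311933],
       [  0.        ,   0.        ,   1.        ]]), 'k1': 0.04027736396973906, 'extrinsics': array([[ 1.64450303e-02, -9.97511788e-01,  6.85550358e-02,
         4.56388069e+02],
       [-9.99835290e-01, -1.69323670e-02, -6.53364113e-03,
        -2.03655484e+01],
       [ 7.67818307e-03, -6.84362981e-02, -9.97625941e-01,
         1.35343763e+03],
       [ 0.00000000e+00,  0.00000000e+00,  0.00000000e+00,
         1.00000000e+00]])}
side lid 0.89 [394.3, 230.0]
side lid 0.63 [338.7, 187.5]
side c
[... 1029 characters left out ...]
pos': array([-1.34245231e+00,  3.52973315e-01,  1.63336602e+00,  1.33689690e-05,
        1.15518590e+00, -2.41250030e-03]), 'qvel': array([ 7.87005856e-04, -3.43799633e-05,  7.00444536e-04, -1.39996050e-03,
       -6.98092758e-04, -1.68911927e-03]), 'joint_efforts': array([ 3.97293392e-03, -6.05146623e+01, -3.42440629e+01,  4.33949081e-04,
        1.16854404e-03,  1.00383036e-05]), 'eef_pos': array([ 142.94933923, -608.46266774,  231.31221264]), 'tcp_rot': array([ 3.14152520e+00, -1.20685347e-05,  2.30751121e-01]), 'contact_force': array([-0.41322669,  0.02622427,  0.61952261]), 'wrist_torque': array([-0.0485625 ,  0.03041981, -0.00127784]), 'grasp_force': 0.0, 'opening': 0.9985699879016504}
```

View pics/top0.png

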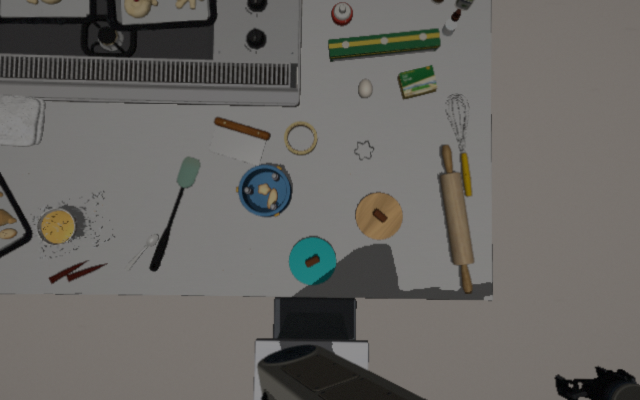

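View pics/side0.png

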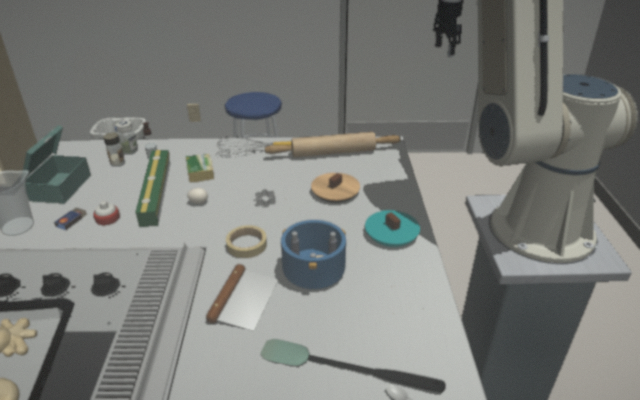

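The top view shows a turquoise lid at (313,261), a wooden-flanged lid at (379,216) and the canister at (265,190). The side view shows the same three at (391,229), (335,187) and (313,254). The lids are the only look-alikes. The description says wooden flange, so I take the one at (379,216). Next comes a close crop and the measurements.

Run:
```python
from h import *
from scipy.optimize import least_squares
for n in("top","side"):
    z=np.load(f"{n}0.npz"); p,d=z["p"],z["d"]; W=cloud(n,d)
    W[d==0]=np.nan
    def circ(m,lab):
        P=W[m]; 
        c,rad=cv2.minEnclosingCircle(P[:,:2].astype(np.float32)); print(n,lab,len(P),"medz",np.median(P[:,2]),"encl",c,rad,"mean",P.mean(0))
    X=W[...,0];Y=W[...,1];Z=W[...,2]
    lc=world("top",[379,216],[1340])[0]; cc=world("top",[265,190],[1265])[0]
    near=lambda c,R:np.hypot(X-c[0],Y-c[1])<R
    hsv=cv2.cvtColor(p,cv2.COLOR_RGB2HSV)
    lm=near(lc,85)
    fl=lm&(Z>12)&(Z<28); circ(fl,"flange")
    hd=lm&(Z>40)&(Z<56); circ(hd,"handle")
    if hd.sum()>5:
        print("handle rect",cv2.minAreaRect(W[hd][:,:2].astype(np.float32)))
    rim=near(cc,90)&(Z>79)&(Z<100); circ(rim,"rim")
    P=W[rim]; 
    f=least_squares(lambda q:np.clip(np.abs(np.hypot(P[:,0]-q[0],P[:,1]-q[1])-65)-5,0,None),cc[:2],loss="soft_l1"); print("rimfit",f.x,f.cost)
    print("rim z pct",np.nanpercentile(P[:,2],[10,50,90]))
    brass=(near(cc,100))&(hsv[...,0]>8)&(hsv[...,0]<30)&(hsv[...,1]>90)&(hsv[...,2]>60)&(Z>60)
    k,l,s,ce=cv2.connectedComponentsWithStats(brass.astype(np.uint8))
    for i in range(1,k):
        if s[i,4]>1: print("brass",ce[i],s[i,4],np.median(W[l==i],0))
    q=[W[int(v),int(u)] for u,v in ([(277.2,173.3),(269.8,207.2),(247.4,188)] if n=="top" else [(334.4,232.3),(292.4,228.8),(315.8,256.9)])]; print(np.round(q,1))
t=cv2.imread("pics/top0.png"); a=cv2.resize(t[150:290,220:420],None,fx=4,fy=4,interpolation=cv2.INTER_CUBIC); cv2.imwrite("pics/c0.png",cv2.convertScaleAbs(a,alpha=1.6))
```

```text
top flange 1626 medz 20.380140820791667 encl (502.3233947753906, -183.43772888183594) 66.8081283569336 mean [ 502.43479618 -183.08264643   20.38563229]
top handle 99 medz 47.65246224676821 encl (500.37353515625, -181.43569946289062) 20.11431884765625 mean [ 502.41714823 -182.77242999   47.76641302]
handle rect ((502.62933349609375, -183.1118621826172), (39.58408737182617, 19.298463821411133), 52.81621170043945)
top rim 687 medz 89.26026110524936 encl (563.736572265625, 133.65969848632812) 76.63787841796875 mean [563.74277192 135.0220393   89.01723811]
rimfit [563.72971871 133.74669178] 622.7161335206644
rim z pct [84.73969027 89.26026111 92.82682133]
brass [279.  167.5] 12 [627.05680443  95.48268732  83.01776305]
brass [236.55555556 189.22222222] 9 [566.58717722 207.75857548  85.07645352]
brass [276.54545455 214.09090909] 11 [501.20348573  98.49947208  85.66453295]
[[615.1 103.   60.1]
 [522.8 126.9  23. ]
 [569.9 180.3  85.7]]
side flange 960 medz 20.482728133804017 encl (504.1605529785156, -182.3231658935547) 68.81131744384766 mean [ 505.34267894 -172.54918087   20.48263861]
side handle 85 medz 46.750633303310565 encl (505.0975341796875, -180.7685546875) 21.881183624267578 mean [ 505.30069032 -177.84218791   46.39191266]
handle rect ((504.3824462890625, -180.68109130859375), (41.111305236816406, 21.130043029785156), 50.68887710571289)
side rim 1127 medz 88.5782794354783 encl (564.2201538085938, 138.17991638183594) 77.81099700927734 mean [565.69031547 142.45015175  87.39659579]
rimfit [566.1927926  137.65914238] 1073.1001529094929
rim z pct [81.39704887 88.57827944 91.40256398]
brass [312.5 264.5] 24 [567.27688598 209.97839334  84.62980265]
[[519.3  96.4  77.8]
 [611.6  92.8  87.8]
 [562.  185.1  85.4]]
```

View pics/c0.png

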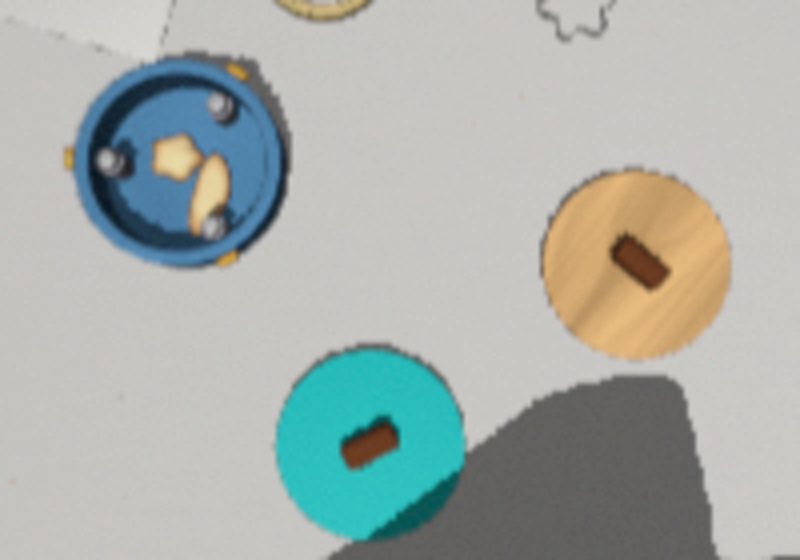

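The crop confirms the wooden lid with its dark handle at crop (638,262). The brass tabs are at crop (237,72), (68,158) and (228,257). I refine the canister's centre before the first reach.

Run:
```python
from h import *
from scipy.optimize import least_squares
for n in("top","side"):
    z=np.load(f"{n}0.npz"); p,d=z["p"],z["d"]
    hsv=cv2.cvtColor(p,cv2.COLOR_RGB2HSV)
    m=((hsv[...,0]>98)&(hsv[...,0]<120)&(hsv[...,1]>110)).astype(np.uint8)
    u0,v0=(265,190) if n=="top" else (313,254)
    k=np.zeros_like(m); cv2.circle(k,(u0,v0),45,1,-1); m&=k
    cs,_=cv2.findContours(m,cv2.RETR_EXTERNAL,cv2.CHAIN_APPROX_NONE); c=max(cs,key=cv2.contourArea)[:,0].astype(float)
    K,k1,E=cal(n)
    for zr in(87.,89.,91.):
        a=world(n,c,np.full(len(c),1000.)); o=E[:3,3]; dr=a-o; P=o+dr*((zr-o[2])/dr[:,2])[:,None]
        c0=np.array([564,135.])
        away=((P[:,:2]-c0)@((c0-o[:2])/np.linalg.norm(c0-o[:2])))>(-10 if n=="top" else 0)
        Q=P[away]
        f=least_squares(lambda q:np.hypot(Q[:,0]-q[0],Q[:,1]-q[1])-q[2],[*c0,70],loss="soft_l1"); g=least_squares(lambda q:np.hypot(Q[:,0]-q[0],Q[:,1]-q[1])-70,c0,loss="soft_l1")
        print(n,zr,len(Q),f.x,g.x,np.sqrt(np.mean(g.fun**2)))
    W=cloud(n,d); P=W[(d>0)&(np.hypot(W[...,0]-564,W[...,1]-135)<72)&(W[...,2]>83)&(W[...,2]<95)]
    rr=np.hypot(P[:,0]-564,P[:,1]-135); print("rim z",np.median(P[(rr>62)&(rr<68),2]))
    fl=W[(d>0)&(np.abs(W[...,2])<12)]; print("table near", [np.median(fl[np.hypot(fl[:,0]-a,fl[:,1]-b)<40,2]) for a,b in((500,20),(430,60),(620,10))])
```

```text
top 87.0 76 [565.570266   134.57158965  66.79610177] [563.13203859 131.34875873] 1.7522501177736765
top 89.0 76 [565.39777746 134.32684145  66.69063739] [562.87787773 130.99949569] 1.7961069009401711
top 91.0 76 [565.22528911 134.08209351  66.58517285] [562.62370373 130.65040733] 1.8401084636736018
rim z 89.9549730742392
table near [np.float64(-0.6318114098570504), np.float64(-0.6147881506245767), np.float64(-0.862247867531778)]Traceback (most recent call last):
  File "<stdin>", line 9, in <module>
ValueError: max() iterable argument is empty
```

>>> {"method": "play_rows", "body": {"steps": [{"delta_pos":[4.5,0,0],"yaw":-0.14,"jaw":100},{"delta_pos":[9,-4,0],"yaw":-0.28,"jaw":100},{"delta_pos":[14,-8,0],"yaw":-0.42,"jaw":100},{"delta_pos":[18,-12,0],"yaw":-0.56,"jaw":100},{"delta_pos":[22,-16,0],"yaw":-0.677,"jaw":100},{"delta_pos":[26,-19,0],"yaw":-0.677,"jaw":100},{"delta_pos":[30,-22,0],"yaw":-0.677,"jaw":100},{"delta_pos":[34,-25,0],"yaw":-0.677,"jaw":100}]}}

```text
clock: 1.7
eef_pos: [394.2, -314.2, 231.6]
tcp_rot: [3.141, -0.0, 0.908]
contact_force: [0.6, -0.9, 0.2]
opening: 1.002
grasp_force: 0.0
```

>>> {"method": "play_rows", "body": {"steps": [{"delta_pos":[4,0,2],"yaw":0,"jaw":100},{"delta_pos":[8,0.2,5],"yaw":0,"jaw":100},{"delta_pos":[11,0.3,8],"yaw":0,"jaw":100},{"delta_pos":[13.5,0.36,11],"yaw":0,"jaw":100},{"delta_pos":[13.5,0.36,13],"yaw":0,"jaw":100},{"delta_pos":[13.5,0.36,13],"yaw":0,"jaw":100},{"delta_pos":[13.5,0.36,13],"yaw":0,"jaw":100},{"delta_pos":[13.5,0.36,13],"yaw":0,"jaw":100}]}}

```text
clock: 2.5
eef_pos: [479.8, -212.5, 102.6]
tcp_rot: [3.14, -0.0, 0.907]
contact_force: [0.7, 0.2, -0.0]
opening: 1.0
grasp_force: 0.0
```

Run:
```python
from h import *
s=r.sense(); print(s["eef_pos"],s["tcp_rot"])
p,d=vision.grab_frame("top")
y=s["tcp_rot"][2]; T=np.array([[np.cos(y),np.sin(y)],[np.sin(y),-np.cos(y)]]); e=np.array([502.5,-183.1])-s["eef_pos"][:2]; print("tool xy to lid",T@e)
```

```text
[ 479.79979133 -212.53749226  102.58083878] [ 3.13971481e+00 -4.39820045e-04  9.07037277e-01]
tool xy to lid [37.17257337 -0.25536911]
```

>>> {"method": "play_rows", "body": {"steps": [{"delta_pos":[2,0,0],"yaw":0,"jaw":100},{"delta_pos":[3.7,0,0],"yaw":0,"jaw":100},{"delta_pos":[3.7,0,2],"yaw":0,"jaw":100},{"delta_pos":[3.7,0,4],"yaw":0,"jaw":80},{"delta_pos":[3.7,0,6],"yaw":0,"jaw":80},{"delta_pos":[3.7,0,7.5],"yaw":0,"jaw":80},{"delta_pos":[3.7,0,7.7],"yaw":0,"jaw":60},{"delta_pos":[3.7,0,7.7],"yaw":0,"jaw":60}]}}

```text
clock: 3.35
eef_pos: [502.3, -183.1, 25.0]
tcp_rot: [3.141, -0.0, 0.907]
contact_force: [0.1, 0.9, 0.8]
opening: 0.601
grasp_force: 0.0
```

>>> {"method": "play_rows", "body": {"grip_force": 40, "steps": [{"delta_pos":[0,0,0],"yaw":0,"jaw":40},{"delta_pos":[0,0,0],"yaw":0,"jaw":25},{"delta_pos":[0,0,0],"yaw":0,"jaw":10},{"delta_pos":[0,0,0],"yaw":0,"jaw":10},{"delta_pos":[0,0,0],"yaw":0,"jaw":10},{"delta_pos":[0,0,0],"yaw":0,"jaw":10},{"delta_pos":[0,0,0],"yaw":0,"jaw":10},{"delta_pos":[0,0,0],"yaw":0,"jaw":10}]}}

```text
clock: 4.15
eef_pos: [502.9, -183.0, 25.5]
tcp_rot: [3.14, -0.001, 0.908]
contact_force: [-1.3, -0.3, 5.5]
opening: 0.226
grasp_force: 39.8
```

>>> {"method": "play_rows", "body": {"steps": [{"delta_pos":[0,0,-2],"yaw":0,"jaw":10},{"delta_pos":[0,0,-5],"yaw":0,"jaw":10},{"delta_pos":[0,0,-8],"yaw":0,"jaw":10},{"delta_pos":[0,0,-11],"yaw":0,"jaw":10},{"delta_pos":[1,-0.5,-13],"yaw":0,"jaw":10},{"delta_pos":[3,-1.5,-13],"yaw":0,"jaw":10},{"delta_pos":[5,-2.5,-13],"yaw":0,"jaw":10},{"delta_pos":[7.5,-3.8,-13],"yaw":0,"jaw":10}]}}

```text
clock: 4.95
eef_pos: [518.2, -99.7, 155.0]
tcp_rot: [3.141, -0.0, 0.907]
contact_force: [-0.2, -0.1, -2.0]
opening: 0.22
grasp_force: 39.9
```

>>> {"method": "play_rows", "body": {"steps": [{"delta_pos":[2.7,-1.4,0],"yaw":0,"jaw":10},{"delta_pos":[5.5,-2.8,0],"yaw":0,"jaw":10},{"delta_pos":[8.5,-4.3,0],"yaw":0,"jaw":10},{"delta_pos":[11.5,-5.8,0],"yaw":0,"jaw":10},{"delta_pos":[14.5,-7.4,0],"yaw":0,"jaw":10},{"delta_pos":[17.5,-8.9,0],"yaw":0,"jaw":10},{"delta_pos":[19.5,-9.9,0],"yaw":0,"jaw":10},{"delta_pos":[20.3,-10.3,0],"yaw":0,"jaw":10}]}}

```text
clock: 5.75
eef_pos: [562.1, 125.3, 154.6]
tcp_rot: [3.141, -0.001, 0.91]
contact_force: [-0.1, -0.3, -2.5]
opening: 0.223
grasp_force: 39.9
```

```bash
cat > g.py <<'E'
from h import *
def togo(x,y):
    s=r.sense(); w=s["tcp_rot"][2]; T=np.array([[np.cos(w),np.sin(w)],[np.sin(w),-np.cos(w)]]); print("eef",np.round(s["eef_pos"],2),np.round(s["tcp_rot"],4),"F",np.round(s["contact_force"],1),"togo tool",np.round(T@(np.array([x,y])-s["eef_pos"][:2]),1)); return s
E
python3 - <<'E'
from g import *
p,d=vision.grab_frame("top"); p2,d2=vision.grab_frame("side")
s=togo(564.8,134.2); e=s["eef_pos"]
for n,pp,dd in(("top",p,d),("side",p2,d2)):
    W=cloud(n,dd); zt=e[2]-25.5+21
    m=(dd>0)&(np.hypot(W[...,0]-e[0],W[...,1]-e[1])<80)&(abs(W[...,2]-zt)<8)
    P=W[m]; print(n,zt,len(P),"encl",cv2.minEnclosingCircle(P[:,:2].astype(np.float32)),"z",np.median(P[:,2]))
    A=np.c_[P[:,:2]-e[:2],np.ones(len(P))]; print("plane",np.linalg.lstsq(A,P[:,2],rcond=None)[0])
    cv2.imwrite(f"pics/{n}1.png",pp[:,:,::-1])
a=np.vstack([p[110:260,180:380],p2[160:310,220:420]])[:,:,::-1]; cv2.imwrite("pics/c1.png",cv2.convertScaleAbs(cv2.resize(a,None,fx=2,fy=2,interpolation=cv2.INTER_CUBIC),alpha=1.5))
E
```

```text
eef [561.9  124.06 154.39] [ 3.1416 -0.      0.9093] F [-0.6 -0.1 -2.4] togo tool [ 9.8 -3.9]
top 149.88740954166596 501 encl ((561.2760620117188, 123.8056869506836), 66.4982681274414) z 149.43336771429654
plane [6.99485176e-04 5.12331459e-03 1.49552626e+02]
side 149.88740954166596 1600 encl ((563.3680419921875, 127.06222534179688), 68.9948501586914) z 149.75782248353573
plane [ 6.73788888e-04 -5.79951438e-03  1.49814634e+02]
```

View pics/c1.png

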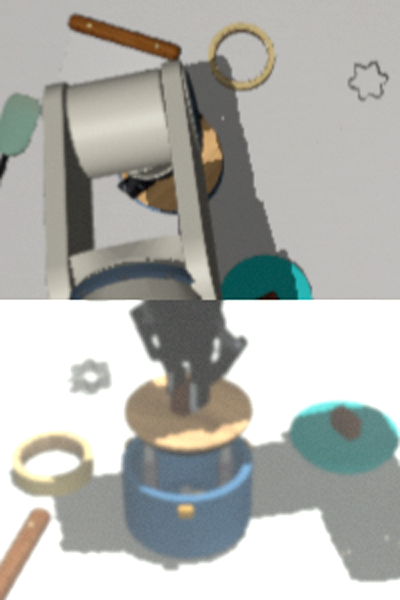

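>>> {"method": "play_rows", "body": {"steps": [{"delta_pos":[0.5,-0.2,0],"yaw":0,"jaw":10},{"delta_pos":[1,-0.4,0],"yaw":0,"jaw":10},{"delta_pos":[1,-0.4,0.8],"yaw":0,"jaw":10},{"delta_pos":[1,-0.4,1.8],"yaw":0,"jaw":10},{"delta_pos":[1,-0.4,2.5],"yaw":0,"jaw":10},{"delta_pos":[1,-0.4,2.8],"yaw":0,"jaw":10},{"delta_pos":[1,-0.4,2.9],"yaw":0,"jaw":10},{"delta_pos":[1,-0.4,2.9],"yaw":0,"jaw":10}]}}

```text
clock: 6.65
eef_pos: [564.9, 133.6, 125.1]
tcp_rot: [-3.141, 0.0, 0.908]
contact_force: [-0.1, -0.7, -2.6]
opening: 0.227
grasp_force: 39.9
```

Run:
```python
from g import *
p2,d2=vision.grab_frame("side"); s=togo(565,134.4); e=s["eef_pos"]
W=cloud("side",d2); m=(d2>0)&(np.hypot(W[...,0]-e[0],W[...,1]-e[1])<80)&(abs(W[...,2]-e[2]+4.5)<8); P=W[m]
print(cv2.minEnclosingCircle(P[:,:2].astype(np.float32)),np.median(P[:,2]))
cv2.imwrite("pics/c2.png",cv2.convertScaleAbs(cv2.resize(p2[180:300,250:380,::-1],None,fx=5,fy=5,interpolation=cv2.INTER_CUBIC),alpha=1.5))
```

```text
eef [565.12 133.63 125.38] [ 3.1415e+00 -1.0000e-04  9.0780e-01] F [-0.1 -0.4 -3. ] togo tool [ 0.5 -0.6]
((565.9126586914062, 136.1944580078125), 68.85921478271484) 120.35454959065129
```

View pics/c2.png

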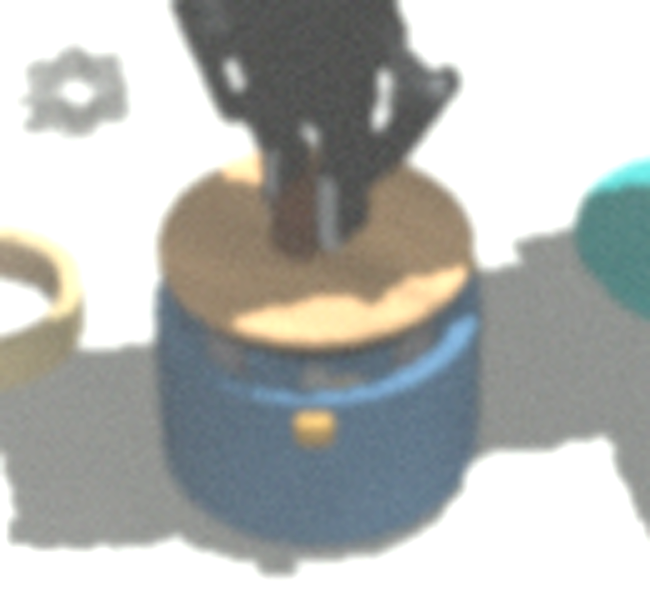

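>>> {"method": "play_rows", "body": {"steps": [{"delta_pos":[0,-0.12,0],"yaw":0,"jaw":10},{"delta_pos":[0,-0.12,0.3],"yaw":0,"jaw":10},{"delta_pos":[0,-0.12,0.6],"yaw":0,"jaw":10},{"delta_pos":[0,-0.12,0.8],"yaw":0,"jaw":10},{"delta_pos":[0,-0.12,0.9],"yaw":0,"jaw":10},{"delta_pos":[0,-0.12,1.0],"yaw":0,"jaw":10},{"delta_pos":[0,-0.12,1.1],"yaw":0,"jaw":10},{"delta_pos":[0,-0.12,1.1],"yaw":0,"jaw":10}]}}

```text
clock: 7.5
eef_pos: [564.0, 134.4, 114.2]
tcp_rot: [-3.141, 0.0, 0.908]
contact_force: [0.1, -0.9, -2.6]
opening: 0.225
grasp_force: 39.9
```

>>> {"method": "play_rows", "body": {"steps": [{"delta_pos":[0,0,0.04],"yaw":0,"jaw":10},{"delta_pos":[0,0,0.08],"yaw":0,"jaw":10},{"delta_pos":[0,0,0.12],"yaw":0,"jaw":10},{"delta_pos":[0,0,0.12],"yaw":0,"jaw":10},{"delta_pos":[0,0,0.12],"yaw":0,"jaw":10},{"delta_pos":[0,0,0.12],"yaw":0,"jaw":10},{"delta_pos":[0,0,0.12],"yaw":0,"jaw":10},{"delta_pos":[0,0,0.12],"yaw":0,"jaw":10}]}}

```text
clock: 8.3
eef_pos: [564.0, 134.4, 113.1]
tcp_rot: [-3.142, -0.0, 0.908]
contact_force: [0.3, 0.0, -2.7]
opening: 0.228
grasp_force: 39.9
```

>>> {"method": "play_rows", "body": {"steps": [{"delta_pos":[0,0,0.04],"yaw":0,"jaw":10},{"delta_pos":[0,0,0.08],"yaw":0,"jaw":10},{"delta_pos":[0,0,0.12],"yaw":0,"jaw":10},{"delta_pos":[0,0,0.12],"yaw":0,"jaw":10},{"delta_pos":[0,0,0.12],"yaw":0,"jaw":10},{"delta_pos":[0,0,0.12],"yaw":0,"jaw":10},{"delta_pos":[0,0,0.12],"yaw":0,"jaw":10},{"delta_pos":[0,0,0.12],"yaw":0,"jaw":10}]}}

```text
clock: 9.1
eef_pos: [564.1, 134.3, 112.7]
tcp_rot: [3.141, -0.0, 0.908]
contact_force: [-2.8, -2.3, 7.6]
opening: 0.225
grasp_force: 41.2
```

>>> {"method": "play_rows", "body": {"steps": [{"delta_pos":[0,0,-0.05],"yaw":0,"jaw":10},{"delta_pos":[0,0,-0.05],"yaw":0,"jaw":50},{"delta_pos":[0,0,-0.05],"yaw":0,"jaw":50},{"delta_pos":[0,0,-0.05],"yaw":0,"jaw":50},{"delta_pos":[0,0,-0.05],"yaw":0,"jaw":50},{"delta_pos":[0,0,-2],"yaw":0,"jaw":50},{"delta_pos":[0,0,-5],"yaw":0,"jaw":50},{"delta_pos":[0,0,-6],"yaw":0,"jaw":50}]}}

```text
clock: 9.9
eef_pos: [565.4, 134.7, 174.3]
tcp_rot: [3.139, -0.003, 0.908]
contact_force: [0.0, -0.0, 0.7]
opening: 0.499
grasp_force: 0.0
```

```bash
cat > lid.py <<'E'
from g import *
def look(tag,save=False):
    p2,d2=vision.grab_frame("side"); s=togo(564.2,134.5)
    W=cloud("side",d2); hsv=cv2.cvtColor(p2,cv2.COLOR_RGB2HSV)
    m=(d2>0)&(np.hypot(W[...,0]-565.5,W[...,1]-137)<64)&(W[...,2]>92)&(W[...,2]<116)
    P=W[m]; rr=np.hypot(P[:,0]-565.5,P[:,1]-137); P=P[rr>24]
    A=np.c_[P[:,0]-565.5,P[:,1]-137,np.ones(len(P))]; k=np.ones(len(P),bool)
    for _ in range(6):
        c=np.linalg.lstsq(A[k],P[k,2],rcond=None)[0]; k=abs(P[:,2]-A@c)<2.5
    print(tag,"plane slope x,y, z0",np.round(c,4),k.sum(),"encl",cv2.minEnclosingCircle(W[m&(W[...,2]<114)][:,:2].astype(np.float32)))
    for nm,a in(("a?-31",-31),("b?89",89),("c?209",209)): print(nm,round(float(c@[48*np.cos(np.deg2rad(a)),48*np.sin(np.deg2rad(a)),1]),2))
    cv2.imwrite(f"pics/{tag}.png",cv2.convertScaleAbs(cv2.resize(p2[180:300,250:380,::-1],None,fx=5,fy=5,interpolation=cv2.INTER_CUBIC),alpha=1.5))
E
python3 -c "
from lid import *
look('l1')"
```

```text
eef [565.75 134.8  174.91] [ 3.1387 -0.0036  0.9079] F [0.8 0.3 2.3] togo tool [-1.2 -1. ]
l1 plane slope x,y, z0 [1.080000e-02 8.800000e-03 1.079146e+02] 1349 encl ((565.6354370117188, 137.05926513671875), 63.91032028198242)
a?-31 108.14
b?89 108.35
c?209 107.26
```

View pics/l1.png

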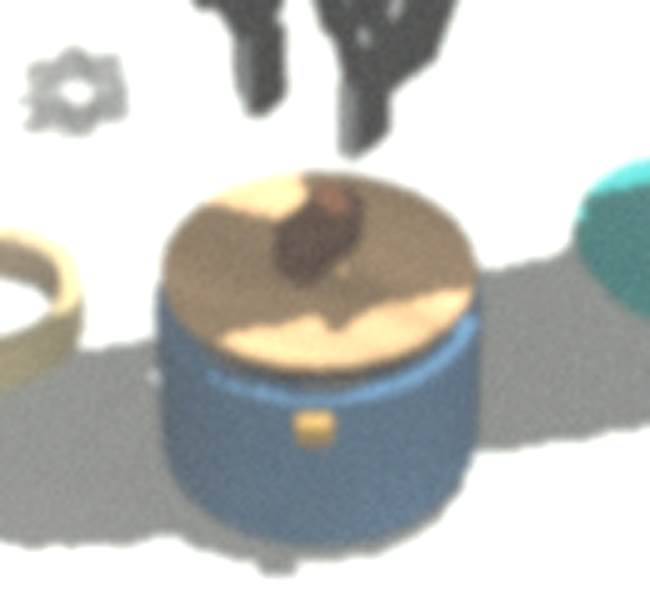

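The lid sits level and centred in the mouth (crop centre about (320,270)), with a small even gap to the rim, and the fingers are clear. Next I shut the fingers and go above the first catch.

>>> {"method": "play_rows", "body": {"steps": [{"delta_pos":[0.2,2,0],"yaw":0,"jaw":0},{"delta_pos":[0.61,4.77,0],"yaw":0,"jaw":0},{"delta_pos":[0.61,4.77,0],"yaw":0,"jaw":0},{"delta_pos":[0.61,4.77,1],"yaw":0,"jaw":0},{"delta_pos":[0.61,4.77,2.5],"yaw":0,"jaw":0},{"delta_pos":[0.61,4.77,4],"yaw":0,"jaw":0},{"delta_pos":[0.61,4.77,5],"yaw":0,"jaw":0},{"delta_pos":[0.61,4.77,5],"yaw":0,"jaw":0}]}}

```text
clock: 10.75
eef_pos: [603.6, 109.8, 119.4]
tcp_rot: [-3.139, 0.003, 0.908]
contact_force: [0.1, -0.5, 0.3]
opening: -0.001
grasp_force: 0.0
```

```bash
python3 -c "
from g import *
togo(605.5,109.8)"
```

```text
eef [603.62 109.85 119.43] [-3.1389e+00  2.9000e-03  9.0820e-01] F [ 0.1 -0.5  0.3] togo tool [1.1 1.5]
```

>>> {"method": "play_rows", "body": {"steps": [{"delta_pos":[0.11,0.15,0.4],"yaw":0,"jaw":0},{"delta_pos":[0.11,0.15,0.8],"yaw":0,"jaw":0},{"delta_pos":[0.11,0.15,1.0],"yaw":0,"jaw":0},{"delta_pos":[0.11,0.15,1.1],"yaw":0,"jaw":0},{"delta_pos":[0.11,0.15,1.2],"yaw":0,"jaw":0},{"delta_pos":[0.11,0.15,1.3],"yaw":0,"jaw":0},{"delta_pos":[0.11,0.15,1.4],"yaw":0,"jaw":0},{"delta_pos":[0.11,0.15,1.4],"yaw":0,"jaw":0}]}}

```text
clock: 11.55
eef_pos: [607.4, 109.8, 108.3]
tcp_rot: [3.141, -0.0, 0.908]
contact_force: [-0.0, 0.0, 4.3]
opening: -0.001
grasp_force: 2.0
```

>>> {"method": "play_rows", "body": {"steps": [{"delta_pos":[0,0,0],"yaw":0,"jaw":0},{"delta_pos":[0,0,0.04],"yaw":0,"jaw":0},{"delta_pos":[0,0,0.08],"yaw":0,"jaw":0},{"delta_pos":[0,0,0.12],"yaw":0,"jaw":0},{"delta_pos":[0,0,0.16],"yaw":0,"jaw":0},{"delta_pos":[0,0,0.2],"yaw":0,"jaw":0},{"delta_pos":[0,0,0.2],"yaw":0,"jaw":0},{"delta_pos":[0,0,0.2],"yaw":0,"jaw":0}]}}

```text
clock: 12.35
eef_pos: [607.9, 109.7, 106.9]
tcp_rot: [3.14, -0.001, 0.908]
contact_force: [-1.4, -0.9, 10.2]
opening: 0.002
grasp_force: 4.9
```

>>> {"method": "play_rows", "body": {"steps": [{"delta_pos":[0,0,0.04],"yaw":0,"jaw":0},{"delta_pos":[0,0,0.08],"yaw":0,"jaw":0},{"delta_pos":[0,0,0.12],"yaw":0,"jaw":0},{"delta_pos":[0,0,0.16],"yaw":0,"jaw":0},{"delta_pos":[0,0,0.2],"yaw":0,"jaw":0},{"delta_pos":[0,0,0.2],"yaw":0,"jaw":0},{"delta_pos":[0,0,0.2],"yaw":0,"jaw":0},{"delta_pos":[0,0,0.2],"yaw":0,"jaw":0}]}}

```text
clock: 13.15
eef_pos: [608.2, 109.4, 105.1]
tcp_rot: [3.14, -0.001, 0.908]
contact_force: [-1.6, -2.3, 11.3]
opening: -0.004
grasp_force: 5.3
```

>>> {"method": "play_rows", "body": {"steps": [{"delta_pos":[0,0,-2.5],"yaw":0,"jaw":0},{"delta_pos":[0,0,-4.5],"yaw":0,"jaw":0},{"delta_pos":[1.5,-3.9,-4.5],"yaw":0,"jaw":0},{"delta_pos":[3.13,-7.83,-4.5],"yaw":0,"jaw":0},{"delta_pos":[3.13,-7.83,-4.5],"yaw":0,"jaw":0},{"delta_pos":[3.13,-7.83,-2.5],"yaw":0,"jaw":0},{"delta_pos":[3.13,-7.83,-1],"yaw":0,"jaw":0},{"delta_pos":[3.13,-7.83,-0.8],"yaw":0,"jaw":0}]}}

```text
clock: 13.95
eef_pos: [563.4, 181.8, 109.6]
tcp_rot: [-3.14, 0.003, 0.908]
contact_force: [0.6, 0.1, -0.6]
opening: -0.001
grasp_force: 0.0
```

>>> {"method": "play_rows", "body": {"steps": [{"delta_pos":[0,0,0.1],"yaw":0,"jaw":0},{"delta_pos":[0,0,0.2],"yaw":0,"jaw":0},{"delta_pos":[0,0,0.3],"yaw":0,"jaw":0},{"delta_pos":[0,0,0.4],"yaw":0,"jaw":0},{"delta_pos":[0,0,0.5],"yaw":0,"jaw":0},{"delta_pos":[0,0,0.55],"yaw":0,"jaw":0},{"delta_pos":[0,0,0.55],"yaw":0,"jaw":0},{"delta_pos":[0,0,0.55],"yaw":0,"jaw":0}]}}

```text
clock: 14.75
eef_pos: [565.4, 182.9, 107.7]
tcp_rot: [3.141, -0.001, 0.908]
contact_force: [-1.6, 0.1, 7.8]
opening: -0.0
grasp_force: 3.9
```

>>> {"method": "play_rows", "body": {"steps": [{"delta_pos":[0,0,0.05],"yaw":0,"jaw":0},{"delta_pos":[0,0,0.1],"yaw":0,"jaw":0},{"delta_pos":[0,0,0.15],"yaw":0,"jaw":0},{"delta_pos":[0,0,0.2],"yaw":0,"jaw":0},{"delta_pos":[0,0,0.25],"yaw":0,"jaw":0},{"delta_pos":[0,0,0.28],"yaw":0,"jaw":0},{"delta_pos":[0,0,0.28],"yaw":0,"jaw":0},{"delta_pos":[0,0,0.28],"yaw":0,"jaw":0}]}}

```text
clock: 15.55
eef_pos: [565.4, 183.5, 105.2]
tcp_rot: [3.141, -0.002, 0.907]
contact_force: [-3.1, 2.9, 10.0]
opening: 0.003
grasp_force: 5.4
```

>>> {"method": "play_rows", "body": {"steps": [{"delta_pos":[0,0,-2.5],"yaw":0,"jaw":0},{"delta_pos":[0,0,-4.5],"yaw":0,"jaw":0},{"delta_pos":[-4,0.5,-4.5],"yaw":0,"jaw":0},{"delta_pos":[-8.3,1.03,-4.5],"yaw":0,"jaw":0},{"delta_pos":[-8.3,1.03,-4.5],"yaw":0,"jaw":0},{"delta_pos":[-8.3,1.03,-2.5],"yaw":0,"jaw":0},{"delta_pos":[-8.3,1.03,-0.8],"yaw":0,"jaw":0},{"delta_pos":[-8.3,1.03,-0.6],"yaw":0,"jaw":0}]}}

```text
clock: 16.35
eef_pos: [520.9, 110.7, 108.3]
tcp_rot: [-3.14, 0.002, 0.908]
contact_force: [-0.3, -0.1, 0.3]
opening: -0.002
grasp_force: 0.0
```

>>> {"method": "play_rows", "body": {"steps": [{"delta_pos":[0,0,0.1],"yaw":0,"jaw":0},{"delta_pos":[0,0,0.2],"yaw":0,"jaw":0},{"delta_pos":[0,0,0.3],"yaw":0,"jaw":0},{"delta_pos":[0,0,0.4],"yaw":0,"jaw":0},{"delta_pos":[0,0,0.5],"yaw":0,"jaw":0},{"delta_pos":[0,0,0.55],"yaw":0,"jaw":0},{"delta_pos":[0,0,0.6],"yaw":0,"jaw":0},{"delta_pos":[0,0,0.6],"yaw":0,"jaw":0}]}}

```text
clock: 17.15
eef_pos: [521.9, 110.8, 104.8]
tcp_rot: [3.141, -0.0, 0.908]
contact_force: [-4.5, -2.3, 9.8]
opening: -0.002
grasp_force: 5.1
```

>>> {"method": "play_rows", "body": {"steps": [{"delta_pos":[0,0,-2.5],"yaw":0,"jaw":0},{"delta_pos":[0,0,-4.5],"yaw":0,"jaw":0},{"delta_pos":[2.6,3.4,-4.5],"yaw":0,"jaw":0},{"delta_pos":[5.14,6.72,-4.5],"yaw":0,"jaw":0},{"delta_pos":[5.14,6.72,-4.5],"yaw":0,"jaw":0},{"delta_pos":[5.14,6.72,-2.5],"yaw":0,"jaw":0},{"delta_pos":[5.14,6.72,-0.6],"yaw":0,"jaw":0},{"delta_pos":[5.14,6.72,-0.4],"yaw":0,"jaw":0}]}}

```text
clock: 17.95
eef_pos: [604.7, 109.8, 105.7]
tcp_rot: [-3.139, 0.003, 0.908]
contact_force: [-0.3, -0.5, -0.4]
opening: 0.002
grasp_force: 0.0
```

>>> {"method": "play_rows", "body": {"steps": [{"delta_pos":[0,0,0.1],"yaw":0,"jaw":0},{"delta_pos":[0,0,0.2],"yaw":0,"jaw":0},{"delta_pos":[0,0,0.3],"yaw":0,"jaw":0},{"delta_pos":[0,0,0.4],"yaw":0,"jaw":0},{"delta_pos":[0,0,0.5],"yaw":0,"jaw":0},{"delta_pos":[0,0,0.6],"yaw":0,"jaw":0},{"delta_pos":[0,0,0.7],"yaw":0,"jaw":0},{"delta_pos":[0,0,0.7],"yaw":0,"jaw":0}]}}

```text
clock: 18.75
eef_pos: [607.7, 109.8, 102.4]
tcp_rot: [3.139, -0.002, 0.908]
contact_force: [-1.5, -2.2, 10.2]
opening: -0.001
grasp_force: 4.8
```

```bash
python3 -c "
from g import *
togo(605.5,109.8)"
```

```text
eef [607.68 109.84 102.44] [ 3.1392e+00 -1.7000e-03  9.0800e-01] F [-1.5 -2.2 10.2] togo tool [-1.4 -1.7]
```

>>> {"method": "play_rows", "body": {"steps": [{"delta_pos":[0,0,-2.5],"yaw":0,"jaw":0},{"delta_pos":[0,0,-4.5],"yaw":0,"jaw":0},{"delta_pos":[1.5,-3.9,-4.5],"yaw":0,"jaw":0},{"delta_pos":[3.13,-7.8,-4.5],"yaw":0,"jaw":0},{"delta_pos":[3.13,-7.8,-4.5],"yaw":0,"jaw":0},{"delta_pos":[3.13,-7.8,-2.5],"yaw":0,"jaw":0},{"delta_pos":[3.13,-7.8,-0.9],"yaw":0,"jaw":0},{"delta_pos":[3.13,-7.8,-0.6],"yaw":0,"jaw":0}]}}

```text
clock: 19.55
eef_pos: [563.4, 182.3, 105.4]
tcp_rot: [-3.14, 0.002, 0.908]
contact_force: [-2.0, 0.7, 8.1]
opening: 0.0
grasp_force: 3.6
```

>>> {"method": "play_rows", "body": {"steps": [{"delta_pos":[0,0,0.1],"yaw":0,"jaw":0},{"delta_pos":[0,0,0.2],"yaw":0,"jaw":0},{"delta_pos":[0,0,0.3],"yaw":0,"jaw":0},{"delta_pos":[0,0,0.4],"yaw":0,"jaw":0},{"delta_pos":[0,0,0.5],"yaw":0,"jaw":0},{"delta_pos":[0,0,0.6],"yaw":0,"jaw":0},{"delta_pos":[0,0,0.65],"yaw":0,"jaw":0},{"delta_pos":[0,0,0.65],"yaw":0,"jaw":0}]}}

```text
clock: 20.35
eef_pos: [565.0, 183.5, 102.0]
tcp_rot: [3.141, -0.002, 0.907]
contact_force: [-4.8, 2.5, 9.8]
opening: -0.002
grasp_force: 5.3
```

>>> {"method": "play_rows", "body": {"steps": [{"delta_pos":[0,0,-2.5],"yaw":0,"jaw":0},{"delta_pos":[0,0,-4.5],"yaw":0,"jaw":0},{"delta_pos":[-4,0.5,-4.5],"yaw":0,"jaw":0},{"delta_pos":[-8.3,1.03,-4.5],"yaw":0,"jaw":0},{"delta_pos":[-8.3,1.03,-4.5],"yaw":0,"jaw":0},{"delta_pos":[-8.3,1.03,-2.5],"yaw":0,"jaw":0},{"delta_pos":[-8.3,1.03,-0.8],"yaw":0,"jaw":0},{"delta_pos":[-8.3,1.03,-0.6],"yaw":0,"jaw":0}]}}

```text
clock: 21.15
eef_pos: [520.9, 110.7, 105.3]
tcp_rot: [-3.141, 0.001, 0.907]
contact_force: [-0.0, -0.5, 2.9]
opening: 0.001
grasp_force: 1.3
```

>>> {"method": "play_rows", "body": {"steps": [{"delta_pos":[0,0,0.1],"yaw":0,"jaw":0},{"delta_pos":[0,0,0.2],"yaw":0,"jaw":0},{"delta_pos":[0,0,0.3],"yaw":0,"jaw":0},{"delta_pos":[0,0,0.4],"yaw":0,"jaw":0},{"delta_pos":[0,0,0.5],"yaw":0,"jaw":0},{"delta_pos":[0,0,0.55],"yaw":0,"jaw":0},{"delta_pos":[0,0,0.6],"yaw":0,"jaw":0},{"delta_pos":[0,0,0.6],"yaw":0,"jaw":0}]}}

```text
clock: 21.95
eef_pos: [521.1, 110.7, 101.5]
tcp_rot: [3.141, 0.001, 0.908]
contact_force: [-5.6, -3.6, 10.5]
opening: -0.002
grasp_force: 5.5
```

>>> {"method": "play_rows", "body": {"steps": [{"delta_pos":[0,0,-2.5],"yaw":0,"jaw":0},{"delta_pos":[0,0,-4.5],"yaw":0,"jaw":0},{"delta_pos":[2.6,3.4,-4.5],"yaw":0,"jaw":0},{"delta_pos":[5.14,6.7,-4.5],"yaw":0,"jaw":0},{"delta_pos":[5.14,6.7,-4.5],"yaw":0,"jaw":0},{"delta_pos":[5.14,6.7,-2.5],"yaw":0,"jaw":0},{"delta_pos":[5.14,6.7,-0.8],"yaw":0,"jaw":0},{"delta_pos":[5.14,6.7,-0.6],"yaw":0,"jaw":0}]}}

```text
clock: 22.75
eef_pos: [604.3, 110.1, 104.7]
tcp_rot: [-3.14, 0.002, 0.908]
contact_force: [-0.2, -0.3, -0.1]
opening: 0.001
grasp_force: 0.0
```

```bash
python3 -c "
from lid import *
look('l2')"
```

```text
eef [604.83 110.2  105.4 ] [-3.1403e+00  1.4000e-03  9.0790e-01] F [-1.   0.2  0.5] togo tool [ -5.9 -47. ]
l2 plane slope x,y, z0 [ 1.000000e-02 -3.700000e-03  1.017564e+02] 1295 encl ((565.442138671875, 137.0205841064453), 63.963138580322266)
a?-31 102.26
b?89 101.59
c?209 101.42
```

View pics/l2.png

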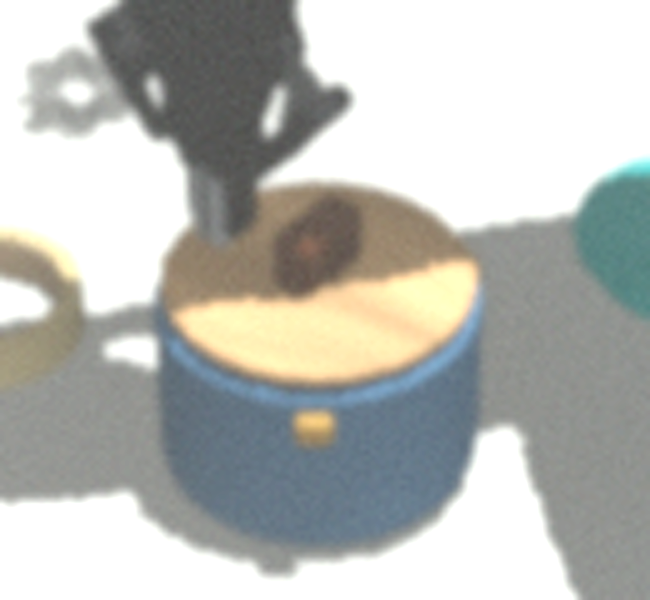

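The lid has gone down evenly to about 102 mm. The shut fingers stand over catch a at crop (222,240), clear of the handle.

>>> {"method": "play_rows", "body": {"steps": [{"delta_pos":[0,0,0.2],"yaw":0,"jaw":0},{"delta_pos":[0,0,0.3],"yaw":0,"jaw":0},{"delta_pos":[0,0,0.4],"yaw":0,"jaw":0},{"delta_pos":[0,0,0.5],"yaw":0,"jaw":0},{"delta_pos":[0,0,0.6],"yaw":0,"jaw":0},{"delta_pos":[0,0,0.7],"yaw":0,"jaw":0},{"delta_pos":[0,0,0.8],"yaw":0,"jaw":0},{"delta_pos":[0,0,0.8],"yaw":0,"jaw":0}]}}

```text
clock: 23.6
eef_pos: [606.8, 110.0, 99.7]
tcp_rot: [3.14, -0.001, 0.908]
contact_force: [-0.6, -2.8, 9.7]
opening: 0.003
grasp_force: 4.8
```

>>> {"method": "play_rows", "body": {"steps": [{"delta_pos":[0,0,-2.5],"yaw":0,"jaw":0},{"delta_pos":[0,0,-4.5],"yaw":0,"jaw":0},{"delta_pos":[1.5,-3.9,-4.5],"yaw":0,"jaw":0},{"delta_pos":[3.13,-7.8,-4.5],"yaw":0,"jaw":0},{"delta_pos":[3.13,-7.8,-4.5],"yaw":0,"jaw":0},{"delta_pos":[3.13,-7.8,-2.5],"yaw":0,"jaw":0},{"delta_pos":[3.13,-7.8,-0.9],"yaw":0,"jaw":0},{"delta_pos":[3.13,-7.8,-0.7],"yaw":0,"jaw":0}]}}

```text
clock: 24.4
eef_pos: [562.5, 182.4, 103.6]
tcp_rot: [-3.14, 0.002, 0.908]
contact_force: [-1.2, 0.0, -0.1]
opening: -0.001
grasp_force: 0.0
```

>>> {"method": "play_rows", "body": {"steps": [{"delta_pos":[0,0,0.1],"yaw":0,"jaw":0},{"delta_pos":[0,0,0.2],"yaw":0,"jaw":0},{"delta_pos":[0,0,0.3],"yaw":0,"jaw":0},{"delta_pos":[0,0,0.4],"yaw":0,"jaw":0},{"delta_pos":[0,0,0.5],"yaw":0,"jaw":0},{"delta_pos":[0,0,0.6],"yaw":0,"jaw":0},{"delta_pos":[0,0,0.7],"yaw":0,"jaw":0},{"delta_pos":[0,0,0.72],"yaw":0,"jaw":0}]}}

```text
clock: 25.2
eef_pos: [564.1, 183.6, 99.4]
tcp_rot: [3.141, -0.002, 0.908]
contact_force: [-3.1, 1.9, 10.7]
opening: 0.001
grasp_force: 5.7
```

>>> {"method": "play_rows", "body": {"steps": [{"delta_pos":[0,0,-2.5],"yaw":0,"jaw":0},{"delta_pos":[0,0,-4.5],"yaw":0,"jaw":0},{"delta_pos":[-4,0.5,-4.5],"yaw":0,"jaw":0},{"delta_pos":[-8.25,1.08,-4.5],"yaw":0,"jaw":0},{"delta_pos":[-8.25,1.08,-4.5],"yaw":0,"jaw":0},{"delta_pos":[-8.25,1.08,-2.5],"yaw":0,"jaw":0},{"delta_pos":[-8.25,1.08,-0.8],"yaw":0,"jaw":0},{"delta_pos":[-8.25,1.08,-0.6],"yaw":0,"jaw":0}]}}

```text
clock: 26.0
eef_pos: [520.4, 111.2, 102.6]
tcp_rot: [-3.14, 0.002, 0.908]
contact_force: [0.1, -1.0, 0.2]
opening: 0.004
grasp_force: 0.0
```

>>> {"method": "play_rows", "body": {"steps": [{"delta_pos":[0,0,0.1],"yaw":0,"jaw":0},{"delta_pos":[0,0,0.2],"yaw":0,"jaw":0},{"delta_pos":[0,0,0.3],"yaw":0,"jaw":0},{"delta_pos":[0,0,0.4],"yaw":0,"jaw":0},{"delta_pos":[0,0,0.5],"yaw":0,"jaw":0},{"delta_pos":[0,0,0.55],"yaw":0,"jaw":0},{"delta_pos":[0,0,0.6],"yaw":0,"jaw":0},{"delta_pos":[0,0,0.6],"yaw":0,"jaw":0}]}}

```text
clock: 26.8
eef_pos: [521.4, 111.2, 99.1]
tcp_rot: [3.141, -0.0, 0.908]
contact_force: [-4.4, -2.5, 10.7]
opening: 0.002
grasp_force: 5.1
```

>>> {"method": "play_rows", "body": {"steps": [{"delta_pos":[0,0,-2.5],"yaw":0,"jaw":0},{"delta_pos":[0,0,-4.5],"yaw":0,"jaw":0},{"delta_pos":[2.6,3.4,-4.5],"yaw":0,"jaw":0},{"delta_pos":[5.1,6.7,-4.5],"yaw":0,"jaw":0},{"delta_pos":[5.1,6.7,-4.5],"yaw":0,"jaw":0},{"delta_pos":[5.1,6.7,-2.5],"yaw":0,"jaw":0},{"delta_pos":[5.1,6.7,-0.7],"yaw":0,"jaw":0},{"delta_pos":[5.1,6.7,-0.5],"yaw":0,"jaw":0}]}}

```text
clock: 27.6
eef_pos: [603.7, 110.0, 101.1]
tcp_rot: [-3.139, 0.003, 0.908]
contact_force: [0.0, -0.5, -0.1]
opening: -0.002
grasp_force: 0.0
```

>>> {"method": "play_rows", "body": {"steps": [{"delta_pos":[0,0,0.1],"yaw":0,"jaw":0},{"delta_pos":[0,0,0.2],"yaw":0,"jaw":0},{"delta_pos":[0,0,0.3],"yaw":0,"jaw":0},{"delta_pos":[0,0,0.4],"yaw":0,"jaw":0},{"delta_pos":[0,0,0.5],"yaw":0,"jaw":0},{"delta_pos":[0,0,0.57],"yaw":0,"jaw":0},{"delta_pos":[0,0,0.64],"yaw":0,"jaw":0},{"delta_pos":[0,0,0.64],"yaw":0,"jaw":0}]}}

```text
clock: 28.4
eef_pos: [606.3, 110.1, 98.0]
tcp_rot: [3.14, -0.001, 0.908]
contact_force: [-1.9, -2.1, 9.3]
opening: -0.004
grasp_force: 4.7
```

>>> {"method": "play_rows", "body": {"steps": [{"delta_pos":[0,0,-2.5],"yaw":0,"jaw":0},{"delta_pos":[0,0,-4.5],"yaw":0,"jaw":0},{"delta_pos":[1.5,-3.9,-4.5],"yaw":0,"jaw":0},{"delta_pos":[3.13,-7.75,-4.5],"yaw":0,"jaw":0},{"delta_pos":[3.13,-7.75,-4.5],"yaw":0,"jaw":0},{"delta_pos":[3.13,-7.75,-2.5],"yaw":0,"jaw":0},{"delta_pos":[3.13,-7.75,-0.9],"yaw":0,"jaw":0},{"delta_pos":[3.13,-7.75,-0.6],"yaw":0,"jaw":0}]}}

```text
clock: 29.2
eef_pos: [562.7, 182.1, 101.1]
tcp_rot: [-3.14, 0.002, 0.908]
contact_force: [1.0, -0.8, 0.2]
opening: 0.001
grasp_force: 0.0
```

>>> {"method": "play_rows", "body": {"steps": [{"delta_pos":[0,0,0.1],"yaw":0,"jaw":0},{"delta_pos":[0,0,0.2],"yaw":0,"jaw":0},{"delta_pos":[0,0,0.3],"yaw":0,"jaw":0},{"delta_pos":[0,0,0.4],"yaw":0,"jaw":0},{"delta_pos":[0,0,0.5],"yaw":0,"jaw":0},{"delta_pos":[0,0,0.56],"yaw":0,"jaw":0},{"delta_pos":[0,0,0.62],"yaw":0,"jaw":0},{"delta_pos":[0,0,0.62],"yaw":0,"jaw":0}]}}

```text
clock: 30.0
eef_pos: [564.2, 183.0, 97.7]
tcp_rot: [3.141, -0.002, 0.908]
contact_force: [-3.2, 1.6, 8.7]
opening: 0.005
grasp_force: 4.9
```

>>> {"method": "play_rows", "body": {"steps": [{"delta_pos":[0,0,-2.5],"yaw":0,"jaw":0},{"delta_pos":[0,0,-4.5],"yaw":0,"jaw":0},{"delta_pos":[-4,0.5,-4.5],"yaw":0,"jaw":0},{"delta_pos":[-8.25,1.08,-4.5],"yaw":0,"jaw":0},{"delta_pos":[-8.25,1.08,-4.5],"yaw":0,"jaw":0},{"delta_pos":[-8.25,1.08,-2.5],"yaw":0,"jaw":0},{"delta_pos":[-8.25,1.08,-0.8],"yaw":0,"jaw":0},{"delta_pos":[-8.25,1.08,-0.6],"yaw":0,"jaw":0}]}}

```text
clock: 30.8
eef_pos: [520.5, 110.8, 101.0]
tcp_rot: [-3.14, 0.002, 0.908]
contact_force: [0.9, -0.3, -0.2]
opening: -0.002
grasp_force: 0.0
```

>>> {"method": "play_rows", "body": {"steps": [{"delta_pos":[0,0,0.1],"yaw":0,"jaw":0},{"delta_pos":[0,0,0.2],"yaw":0,"jaw":0},{"delta_pos":[0,0,0.3],"yaw":0,"jaw":0},{"delta_pos":[0,0,0.4],"yaw":0,"jaw":0},{"delta_pos":[0,0,0.5],"yaw":0,"jaw":0},{"delta_pos":[0,0,0.55],"yaw":0,"jaw":0},{"delta_pos":[0,0,0.6],"yaw":0,"jaw":0},{"delta_pos":[0,0,0.6],"yaw":0,"jaw":0}]}}

```text
clock: 31.6
eef_pos: [521.5, 110.9, 97.4]
tcp_rot: [3.141, -0.0, 0.908]
contact_force: [-3.8, -1.3, 10.3]
opening: -0.003
grasp_force: 5.0
```

Now I press in fine steps at each catch until the force shows the rim, starting at c.

>>> {"method": "play_rows", "body": {"steps": [{"delta_pos":[0,0,0.02],"yaw":0,"jaw":0},{"delta_pos":[0,0,0.04],"yaw":0,"jaw":0},{"delta_pos":[0,0,0.06],"yaw":0,"jaw":0},{"delta_pos":[0,0,0.06],"yaw":0,"jaw":0},{"delta_pos":[0,0,0.06],"yaw":0,"jaw":0},{"delta_pos":[0,0,0.06],"yaw":0,"jaw":0},{"delta_pos":[0,0,0.06],"yaw":0,"jaw":0},{"delta_pos":[0,0,0.06],"yaw":0,"jaw":0}]}}

```text
clock: 32.4
eef_pos: [521.4, 110.8, 96.9]
tcp_rot: [3.141, -0.0, 0.908]
contact_force: [-5.4, -1.4, 13.9]
opening: 0.002
grasp_force: 6.6
```

>>> {"method": "play_rows", "body": {"steps": [{"delta_pos":[0,0,0.02],"yaw":0,"jaw":0},{"delta_pos":[0,0,0.04],"yaw":0,"jaw":0},{"delta_pos":[0,0,0.05],"yaw":0,"jaw":0},{"delta_pos":[0,0,0.05],"yaw":0,"jaw":0},{"delta_pos":[0,0,0.05],"yaw":0,"jaw":0},{"delta_pos":[0,0,0.05],"yaw":0,"jaw":0},{"delta_pos":[0,0,0.05],"yaw":0,"jaw":0},{"delta_pos":[0,0,0.05],"yaw":0,"jaw":0}]}}

```text
clock: 33.2
eef_pos: [521.4, 110.8, 96.9]
tcp_rot: [3.141, -0.0, 0.908]
contact_force: [-6.5, -1.7, 17.7]
opening: 0.002
grasp_force: 9.4
```

>>> {"method": "play_rows", "body": {"steps": [{"delta_pos":[0,0,-2.5],"yaw":0,"jaw":0},{"delta_pos":[0,0,-4.5],"yaw":0,"jaw":0},{"delta_pos":[2.6,3.4,-4.5],"yaw":0,"jaw":0},{"delta_pos":[5.1,6.7,-4.5],"yaw":0,"jaw":0},{"delta_pos":[5.1,6.7,-4.5],"yaw":0,"jaw":0},{"delta_pos":[5.1,6.7,-2.5],"yaw":0,"jaw":0},{"delta_pos":[5.1,6.7,-0.8],"yaw":0,"jaw":0},{"delta_pos":[5.1,6.7,-0.6],"yaw":0,"jaw":0}]}}

```text
clock: 34.0
eef_pos: [603.8, 109.6, 99.3]
tcp_rot: [-3.139, 0.003, 0.908]
contact_force: [-0.3, 0.4, -0.1]
opening: -0.002
grasp_force: 0.0
```

>>> {"method": "play_rows", "body": {"steps": [{"delta_pos":[0,0,0.1],"yaw":0,"jaw":0},{"delta_pos":[0,0,0.2],"yaw":0,"jaw":0},{"delta_pos":[0,0,0.3],"yaw":0,"jaw":0},{"delta_pos":[0,0,0.4],"yaw":0,"jaw":0},{"delta_pos":[0,0,0.47],"yaw":0,"jaw":0},{"delta_pos":[0,0,0.54],"yaw":0,"jaw":0},{"delta_pos":[0,0,0.58],"yaw":0,"jaw":0},{"delta_pos":[0,0,0.58],"yaw":0,"jaw":0}]}}

```text
clock: 34.8
eef_pos: [606.4, 109.9, 97.0]
tcp_rot: [3.14, -0.001, 0.908]
contact_force: [-2.4, -1.3, 9.9]
opening: 0.001
grasp_force: 4.9
```

>>> {"method": "play_rows", "body": {"steps": [{"delta_pos":[0,0,0.02],"yaw":0,"jaw":0},{"delta_pos":[0,0,0.04],"yaw":0,"jaw":0},{"delta_pos":[0,0,0.06],"yaw":0,"jaw":0},{"delta_pos":[0,0,0.08],"yaw":0,"jaw":0},{"delta_pos":[0,0,0.08],"yaw":0,"jaw":0},{"delta_pos":[0,0,0.08],"yaw":0,"jaw":0},{"delta_pos":[0,0,0.08],"yaw":0,"jaw":0},{"delta_pos":[0,0,0.08],"yaw":0,"jaw":0}]}}

```text
clock: 35.6
eef_pos: [606.4, 109.9, 96.9]
tcp_rot: [3.14, -0.002, 0.908]
contact_force: [-4.7, -2.2, 17.5]
opening: 0.001
grasp_force: 8.3
```

Catch a is home at the same height, 96.9. Next is b.

>>> {"method": "play_rows", "body": {"steps": [{"delta_pos":[0,0,-2.5],"yaw":0,"jaw":0},{"delta_pos":[0,0,-4.5],"yaw":0,"jaw":0},{"delta_pos":[1.5,-3.9,-4.5],"yaw":0,"jaw":0},{"delta_pos":[3.13,-7.75,-4.5],"yaw":0,"jaw":0},{"delta_pos":[3.13,-7.75,-4.5],"yaw":0,"jaw":0},{"delta_pos":[3.13,-7.75,-2.5],"yaw":0,"jaw":0},{"delta_pos":[3.13,-7.75,-0.9],"yaw":0,"jaw":0},{"delta_pos":[3.13,-7.75,-0.6],"yaw":0,"jaw":0}]}}

```text
clock: 36.4
eef_pos: [562.8, 181.7, 99.2]
tcp_rot: [-3.14, 0.002, 0.908]
contact_force: [-0.5, -0.1, -0.1]
opening: -0.006
grasp_force: 0.0
```

>>> {"method": "play_rows", "body": {"steps": [{"delta_pos":[0,0,0.1],"yaw":0,"jaw":0},{"delta_pos":[0,0,0.2],"yaw":0,"jaw":0},{"delta_pos":[0,0,0.3],"yaw":0,"jaw":0},{"delta_pos":[0,0,0.4],"yaw":0,"jaw":0},{"delta_pos":[0,0,0.47],"yaw":0,"jaw":0},{"delta_pos":[0,0,0.52],"yaw":0,"jaw":0},{"delta_pos":[0,0,0.55],"yaw":0,"jaw":0},{"delta_pos":[0,0,0.55],"yaw":0,"jaw":0}]}}

```text
clock: 37.2
eef_pos: [564.4, 182.5, 96.8]
tcp_rot: [3.141, -0.001, 0.908]
contact_force: [-3.2, -1.3, 12.5]
opening: 0.003
grasp_force: 6.3
```

>>> {"method": "play_rows", "body": {"steps": [{"delta_pos":[0,0,0.02],"yaw":0,"jaw":0},{"delta_pos":[0,0,0.04],"yaw":0,"jaw":0},{"delta_pos":[0,0,0.05],"yaw":0,"jaw":0},{"delta_pos":[0,0,0.05],"yaw":0,"jaw":0},{"delta_pos":[0,0,0.05],"yaw":0,"jaw":0},{"delta_pos":[0,0,0.05],"yaw":0,"jaw":0},{"delta_pos":[0,0,0.05],"yaw":0,"jaw":0},{"delta_pos":[0,0,0.05],"yaw":0,"jaw":0}]}}

```text
clock: 38.0
eef_pos: [564.4, 182.4, 96.8]
tcp_rot: [3.141, -0.002, 0.908]
contact_force: [-5.5, -1.5, 16.2]
opening: 0.003
grasp_force: 8.6
```

>>> {"method": "play_rows", "body": {"steps": [{"delta_pos":[0,0,-2.5],"yaw":0,"jaw":0},{"delta_pos":[0,0,-5],"yaw":0,"jaw":0},{"delta_pos":[0,0,-9],"yaw":0,"jaw":0},{"delta_pos":[0,0,-13],"yaw":0,"jaw":0},{"delta_pos":[0,0,-15],"yaw":0,"jaw":0},{"delta_pos":[0,0,-15],"yaw":0,"jaw":0},{"delta_pos":[0,0,-15],"yaw":0,"jaw":0},{"delta_pos":[0,0,-15],"yaw":0,"jaw":0}]}}

```text
clock: 38.8
eef_pos: [562.9, 181.9, 243.2]
tcp_rot: [-3.14, 0.002, 0.908]
contact_force: [0.3, -0.2, 0.2]
opening: 0.005
grasp_force: 0.0
```

```bash
python3 -c "
from lid import *
look('l3')"
```

```text
eef [562.88 181.92 243.08] [-3.1402e+00  2.0000e-03  9.0770e-01] F [-0.3  0.3 -0.1] togo tool [-36.6  30.2]
l3 plane slope x,y, z0 [-3.00000e-04 -4.70000e-03  9.67601e+01] 1361 encl ((565.4793701171875, 137.02781677246094), 63.9551887512207)
a?-31 96.86
b?89 96.54
c?209 96.88
```

View pics/l3.png

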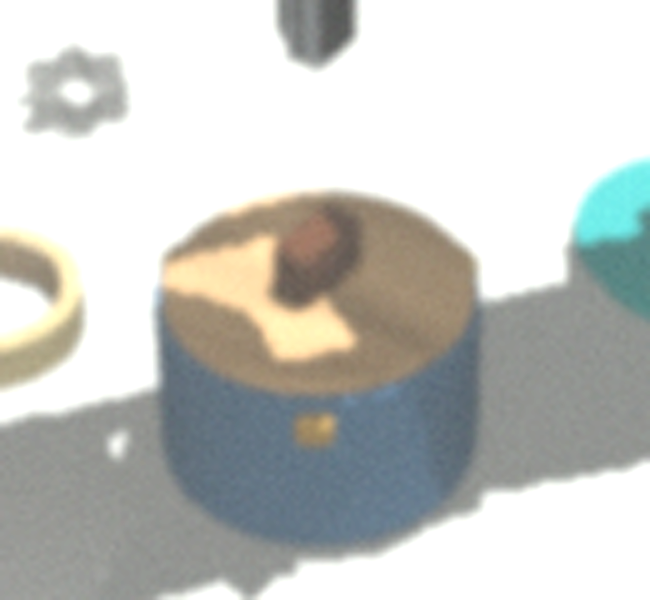

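The picture shows the lid flush on the rim all round, with its front edge at crop (320,395). The fitted slope is under 0.005 rad, and the arm is clear, so I hand in.

```bash
python3 -c "
from rig import r
print(r.sign_off())"
```

```text
the job is handed in; nothing more can be done
None
```

The canister is closed: the lid sits level with its flange on the rim all round, the arm is clear, and I handed the job in at about 39 s; sign-off gave no verdict.

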